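Unclamp the finished frame plate

ROBOT

A 7-joint arm with a two-finger parallel gripper is mounted at the origin on the work surface. World frame = base frame: x ahead of the robot, y to its left, z up, the work surface at z = 0. Lengths are in m, angles in rad, forces in N, time in s.
With the tool pointing down it reaches from about 0.4 to 0.875 m from the base axis. Payload 6.5 kg.
Tool frame: the origin (TCP) lies on the front face of the gripper's body, between the roots of the fingers; the fingertips stand 64 mm ahead of it and the grasp point (between the pads) lies 45 mm ahead of it (bot.grip_point_offset is the distance from the TCP to the grasp point, in m); z points along the fingers, x is the direction in which the jaws open and shut, and the axes are right-handed (so a half turn about z gives the same grasp; the last joint's range is limited). The gripper opens to 88 mm and grips with 3 to 60 N. Pads are 18 mm wide; open, the fingers measure 123 mm over their backs; the gripper's body (75 mm by 187 mm) begins 45 mm behind the grasp point.
Start: joints at [-1.338, 0.536, -0.004, 1.538, 0.003, 1.067, -0.071], TCP at [0.191, 0.621, 0.303] pointing down, gripper open.
Joint ranges: [-2.7, 2.7], [-0.37, 2.16], [-1.27, 1.26], [0.24, 2.4], [-1.31, 4.45], [0.19, 1.91], [-2.76, 2.76]. Speed limits (rad/s): [2.39, 2.39, 3.14, 3.14, 3.14, 3.14, 3.14].

INTERFACE

Orientations are given as a unit quaternion [w, x, y, z].
In Python, from station import readout, optics, job, bot gives the robot as it stands.
- The arm moves only by the shell command python3 -m handwheel 'ROWS' [OPENING]. ROWS is a JSON object of lists of equal length, an entry for each row: "delta_pos": the shift along the tool's x, y, z in m, a list of three; "turn": the turn about the tool's z in degrees. In form: {"delta_pos": [[tx, ty, tz], ...], "turn": [turn, ...]}. A call has 1 to 5 rows; each row is the pose to reach, as a shift and turn from the pose commanded when the call began, along the tool's axes at that moment; what a row does not reach only later rows make up. A row lasts 1/8 s, in which the tool goes at most 62.5 mm and 10.7 degrees, less where a joint would pass 70% of its speed; a pose out of reach is approached as far as the arm can. A call with a gripper value outside its range is refused whole. OPENING is the opening, from 0 (shut) to 1 (fully open), set as the call begins (- or left out, the last holds). The fingers move at their own pace and stop on an object; the grip force is fixed at half the most. Time passes only in rows, so rows that repeat a pose let the fingers close. It gives the time, the measured TCP pose, the force and the opening at its end, in the units of the state.
- readout.sense(): the state, without advancing time (a new reading comes with each control period).
- optics.camera(name): name is "side" or "top"; returns the picture (384x512x3 uint8, red, green, blue); there is no depth.
- optics.camera_params(name): a dict with "vertical_fov" (degrees; the focal length in pixels is half the picture's height over the tangent of half this angle, whatever the lens; pixels are square), "cx", "cy" (the principal point, pixels), "rvec" (rotation vector, rad) and "tvec" (3), from world to camera coordinates, as OpenCV has them. Camera axes: x right, y down, z forward; pixel columns grow to the right and rows downward; lengths in m; the calibration is good to about 2 mm. A picture is of the moment at which its call begins. camera_params takes no time and is no camera call.
- job.job_done(): hands the job in, once; it reports no verdict.
The state is a dict: "clock": time; "qpos": joint angles; "qvel": joint speeds; "effort": joint torques, N m; "tcp_pos": TCP position; "tcp_rot": TCP orientation; "ft_force": force on the tool from outside, world axes, zero at the start; "wrist_torque": the same for the moment, N m; "finger_gap": finger opening in m.
Only numpy, scipy, OpenCV 4.12 (cv2) and the standard library are available. Lean on these libraries where they do the work, as an engineer would, in place of code of your own. Each camera call takes 0.05 s, during which the arm holds its last target. There are 200 camera calls.

TASK

The green painted plate is ready to come out of its clamp. Take the clamp's red bar by the black handle at its end and swing it well up (60 degrees or more), then slide the green plate out from beneath, flat along the bed towards the robot without lifting it off, until it lies wholly and roughly straight on the yellow part of the same bed, and let go. Leave the bar standing up, and leave the other clamp, with the bare metal plate, shut as it is.

Things in the scene. Friction and masses are not known exactly. Their poses are not given: they have to be found in the camera images.
- green_stand: fixed clamp stand with the green plate: dark steel bed, top at z = 30 mm, 100 mm wide (y), from x = -215 to +145 mm. Origin on the bench, on the bed's centre line; own x runs along the bed away from the robot (within 12 degrees), z up. Yellow area on top: x = -210 to -20 mm, 90 mm wide. Bar's hinge axis: along y at x = 120, z = 68 mm. Handle centre when shut: x = 0, y = 0, z = 68 mm.
- green_bar (a joint): angle of its red bar: 0 shut (level), grows as the handle end swings up, away from the robot; stop at 1.4 rad. Stiff: stays where left, 3 to 5 N at the handle. Bar 24 mm wide; black round handle 26 mm thick, 40 mm long along y, 120 mm from the hinge axis; pinch its ends along y from above, it pivots in the fingers. Shut, a pin under the bar sits in the plate's hole and locks it.
- green_plate_mid (a point): centre (half-way up) of the loose green plate, 140 (x) by 44 (y) by 8 mm (z), 0.10 to 0.20 kg, square hole near its +x end. It lies flat on the bed under the bar, axes along the stand's within 3 degrees, centre near x = -5, z = 34 mm of the stand. Its -x end juts out past the handle towards the robot, free to be gripped across the 44 mm width from above by the fingertips.
- plain_handle (a point): centre of the black handle of the other clamp, alike but holding a bare metal plate; to be left shut.
There are look-alikes about, which are no part of the job. There is more than one size of the part that bears green_plate_mid; the job needs the largest.

How it is judged:
By the outcome, as a careful person would: the job done as asked, in the order asked, and still so for the second after the job is handed in, with the robot touching nothing.
It also fails if it takes over 48 s, if anything falls off the work surface, if the arm or the gripper's body presses on something with over 40 N, if the wrist force passes 120 N, or if a joint passes its speed limit or range.

## Working session

There is one attempt and no reset: what is moved stays moved. The work goes in short steps, Python scripts to look and compute and a shell command to move; the robot and the scene stay as the last step left them, time stands still between calls to the robot, and variables do not carry over. Pictures are saved under pics/ and viewed, about 8 in all and at most 12, crops included, and the job is handed in when it is done.

```bash
mkdir -p pics; cat > h.py <<'E'
import numpy as np, cv2
from station import readout, optics, job, bot
def P(n):
    p=optics.camera_params(n); f=192/np.tan(np.radians(p["vertical_fov"])/2)
    K=np.array([[f,0,p["cx"]],[0,f,p["cy"]],[0,0,1.]])
    return K,np.array(p["rvec"],float).reshape(3),np.array(p["tvec"],float).reshape(3)
def proj(n,X):
    K,r,t=P(n); return cv2.projectPoints(np.array(X,float).reshape(-1,3),r,t,K,None)[0].reshape(-1,2)
def back(n,uv,z):
    K,r,t=P(n); R=cv2.Rodrigues(r)[0]; c=-R.T@t
    uv=np.array(uv,float).reshape(-1,2); d=np.c_[uv,np.ones(len(uv))]@np.linalg.inv(K).T@R
    return c+d*((z-c[2])/d[:,2])[:,None]
def snap(n,name,crop=None,s=1):
    im=optics.camera(n); 
    cv2.imwrite(f"pics/{name}_raw.png",im[:,:,::-1])
    if crop: a,b,c,d=crop; im=im[b:d,a:c]
    cv2.imwrite(f"pics/{name}.png",cv2.resize(im,None,fx=s,fy=s,interpolation=cv2.INTER_CUBIC)[:,:,::-1]); return im
E
python3 - <<'E'
from h import *
snap("top","t0",s=1.5); snap("side","s0",s=1.5)
for n in("top","side"):
    p=optics.camera_params(n); K,r,t=P(n); print(p, -cv2.Rodrigues(r)[0].T@t)
print(readout.sense(), bot.grip_point_offset)
E
```

```text
{'vertical_fov': 53.54551022984105, 'cx': 252.1699678959434, 'cy': 188.02591272918397, 'rvec': array([ 2.1386607 , -2.16327738,  0.13601077]), 'tvec': array([-0.05593032,  0.64577474,  0.83312954])} [ 0.53032014 -0.06717413  0.91022318]
{'vertical_fov': 52.579563077466226, 'cx': 253.25764150783405, 'cy': 195.44004848703992, 'rvec': array([ 0.57554749, -2.65347393,  1.16837909]), 'tvec': array([0.56222751, 0.26980905, 0.47897971])} [0.4316309  0.38971787 0.52927592]
{'clock': 0.1, 'qpos': array([-1.33820016,  0.53708196, -0.00441981,  1.53874779,  0.00256806,
        1.06733213, -0.07121265]), 'qvel': array([-3.43754851e-04, -1.69314899e-03,  1.64773650e-04, -1.23135634e-03,
        8.33667571e-05, -1.18224684e-03,  1.05047251e-03]), 'effort': array([ 1.66854508e-03, -5.72078061e+01,  9.93312187e-01, -2.52232182e+01,
       -5.62394166e-02,  1.35074230e-02,  9.92315358e-05]), 'tcp_pos': array([0.19121559, 0.62076281, 0.30194262]), 'tcp_rot': array([ 5.02671592e-04,  8.04469684e-01,  5.93993195e-01, -5.98763747e-04]), 'ft_force': array([-0.02497318,  0.14599905,  0.4177206 ]), 'wrist_torque': array([ 0.01019533, -0.02202841,  0.03580011]), 'finger_gap': 0.08809911743777722} 0.0453
```

View pics/t0.png

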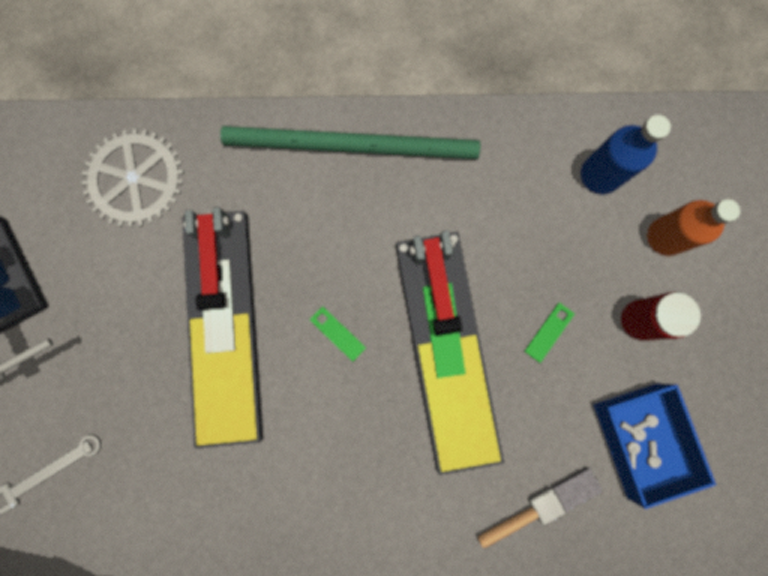

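View pics/s0.png

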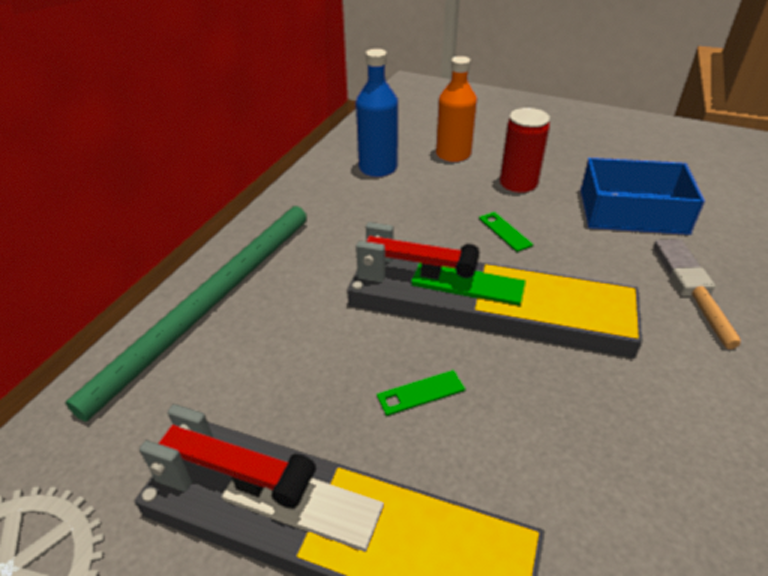

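The top view shows the clamped green plate in the stand at about (448,350) and the plain clamp at (215,330). Two loose, smaller green plates lie on the bench at (338,333) and (549,332); they are the look-alikes. The one in the clamp, under the red bar, fits the description and is the largest. I'll measure it and confirm in a crop.

```bash
cat >> h.py <<'E'
def mask(im,col,box):
    h=cv2.cvtColor(im,cv2.COLOR_RGB2HSV); lo,hi={"y":((20,120,90),(33,255,255)),"g":((50,150,60),(70,255,255)),"r":((0,150,60),(8,255,255))}[col]
    m=cv2.inRange(h,lo,hi); o=np.zeros_like(m); a,b,c,d=box; o[b:d,a:c]=m[b:d,a:c]; return o
def pts(m): 
    y,x=np.nonzero(m); return np.c_[x,y].astype(np.float32)
def rect(n,m,z):
    W=back(n,pts(m),z)[:,:2]*1000
    (c,s,a)=cv2.minAreaRect(W.astype(np.float32)); return np.round(c,1),np.round(s,1),round(a,2)
def toS(o,yaw,X): 
    c,s=np.cos(yaw),np.sin(yaw); d=np.array(X)[...,:2]-o; return d@np.array([[c,-s],[s,c]])
E
python3 - <<'E'
from h import *
im=cv2.imread("pics/t0_raw.png")[:,:,::-1].copy()
box=(255,150,345,320)
my=mask(im,"y",box); mg=mask(im,"g",box)
print("yellow",rect("top",my,.03)); print("green",rect("top",mg,.038))
for b in [(200,195,250,245),(345,195,390,245)]: print("decoy",rect("top",mask(im,"g",b),.008))
c,s,a=rect("top",my,.03)
yaw=np.radians(a if abs(a)<45 else a-90); u=np.array([np.cos(yaw),np.sin(yaw)])
o=c/1000+.115*u; print("origin",o,"yaw deg",np.degrees(yaw))
# plate in stand coords
G=toS(o,yaw,back("top",pts(mg),.038)); print("plate S min/max",G.min(0),G.max(0))
def S(x,y,z): return [*(o+x*u+y*np.array([-u[1],u[0]])),z]
L=[S(0,0,.068),S(0,.02,.068),S(0,-.02,.068),S(-.215,.05,.03),S(-.215,-.05,.03),S(.145,.05,.03),S(.145,-.05,.03),S(-.075,.022,.038),S(-.075,-.022,.038)]
print("handle",L[0])
out=[]
for n,f,(a,b,c,d) in(("top","t0",(250,140,350,325)),("side","s0",(215,140,440,245))):
    i=cv2.imread(f"pics/{f}_raw.png")[b:d,a:c]; k=3; i=cv2.resize(i,None,fx=k,fy=k,interpolation=cv2.INTER_CUBIC)
    for q in proj(n,L): cv2.circle(i,tuple(int(v) for v in (q-[a,b]+.5)*k),3,(255,0,255),-1)
    out.append(i)
H=600; A,B=out; canvas=np.zeros((560,300+500,3),np.uint8); A=A[:560]; canvas[:A.shape[0],:300]=A; B=cv2.resize(B,(500,int(B.shape[0]*500/B.shape[1]))); canvas[:B.shape[0],300:]=B
cv2.imwrite("pics/c1.png",canvas)
E
```

```text
yellow (array([ 499.8, -176.1]), array([265.7,  91. ]), 9.38)
green (array([ 576.3, -157.1]), array([125.3,  32.2]), 19.02)
decoy (array([562.3,  -2.6]), array([66.9, 20. ]), 44.68)
decoy (array([ 567.3, -330.3]), array([23.4, 87.9]), 52.27)
origin [ 0.61326235 -0.15735712] yaw deg 9.38
plate S min/max [-0.09842507 -0.01271519] [0.02536071 0.02166766]
handle [np.float64(0.6132623479968746), np.float64(-0.15735711903051933), 0.068]
```

View pics/c1.png

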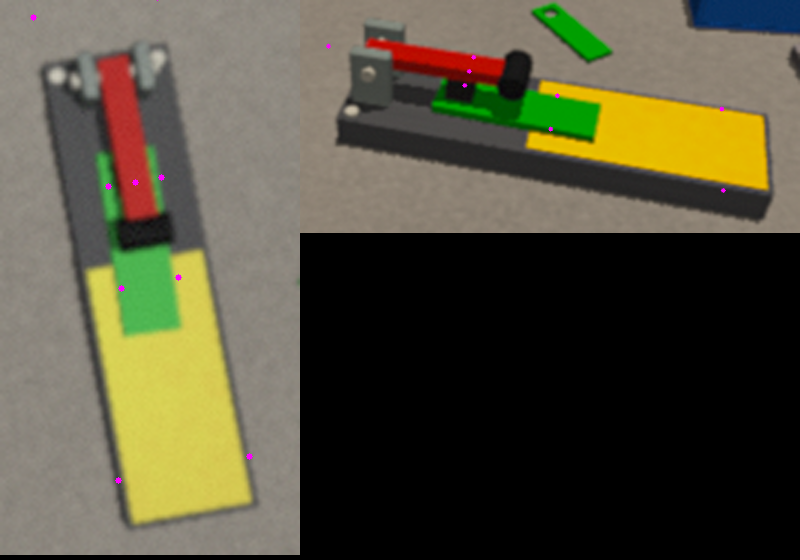

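The crop confirms it: this is the clamped green plate under the red bar. The yellow fit is off though, with a length of 266 mm instead of 190 mm, so stray pixels got in. I'll refit on the largest component only.

```bash
cat >> h.py <<'E'
def big(m):
    n,l,s,_=cv2.connectedComponentsWithStats(m); return ((l==1+np.argmax(s[1:,4]))*255).astype(np.uint8)
E
python3 - <<'E'
from h import *
im=cv2.imread("pics/t0_raw.png")[:,:,::-1].copy()
box=(255,150,345,320)
my=big(mask(im,"y",box)); mg=big(mask(im,"g",(255,226,345,320)))
c,s,a=rect("top",my,.03); print("yellow",c,s,a, "front green",rect("top",mg,.038))
yaw=np.radians(a if abs(a)<45 else a-90); u=np.array([np.cos(yaw),np.sin(yaw)])
if s.max()<180: print("warn")
o=c/1000+.115*u
# check with side
ms=big(mask(cv2.imread("pics/s0_raw.png")[:,:,::-1].copy(),"y",(300,160,440,245)))
print("side yellow",rect("side",ms,.03))
G=toS(o,yaw,back("top",pts(mg),.038)); print("plate S",G.min(0),G.max(0))
def S(x,y,z): return [*(o+x*u+y*np.array([-u[1],u[0]])),z]
print("origin",o,np.degrees(yaw),o-.06*u)
L=[S(0,0,.068),S(0,.02,.068),S(0,-.02,.068),S(-.215,.05,.03),S(-.215,-.05,.03),S(.145,.05,.03),S(.145,-.05,.03),S(-.075,.022,.038),S(-.075,-.022,.038)]
C=np.zeros((560,800,3),np.uint8)
for n,f,(a,b,c,d),k,x0 in(("top","t0",(250,140,350,325),3,0),("side","s0",(215,140,440,245),500/225,300)):
    i=cv2.resize(cv2.imread(f"pics/{f}_raw.png")[b:d,a:c],None,fx=k,fy=k,interpolation=cv2.INTER_CUBIC)
    for q in proj(n,L): cv2.circle(i,tuple(int(v) for v in (q-[a,b]+.5)*k),3,(255,0,255),-1)
    i=i[:560]; C[:i.shape[0],x0:x0+i.shape[1]]=i[:,:800-x0]
cv2.imwrite("pics/c2.png",C)
s=readout.sense(); 
from scipy.spatial.transform import Rotation as R
q=s["tcp_rot"]; print(R.from_quat(np.r_[q[1:],q[0]]).as_matrix().round(4))
E
```

```text
yellow [ 462.8 -182.2] [190.7  91. ] 9.38 front green (array([ 540.2, -159.6]), array([2.3, 0. ]), 178.52)
side yellow (array([ 462.6, -186.6]), array([192.9,  93.5]), 9.26)
plate S [-0.03606879  0.00951345] [-0.03385032  0.00993897]
origin [ 0.57626235 -0.16345712] 9.38 [ 0.5170646  -0.17323601]
[[ 2.943e-01  9.557e-01 -4.000e-04]
 [ 9.557e-01 -2.943e-01 -1.500e-03]
 [-1.600e-03  1.000e-04 -1.000e+00]]
```

View pics/c2.png

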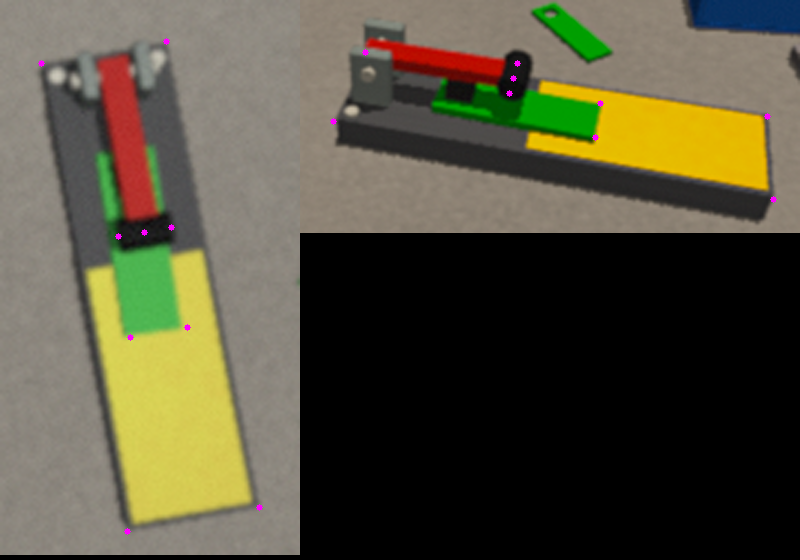

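The overlay now matches the handle, the bed corners and the plate end, and the side view agrees to within about 4 mm. Now the transit, 15 rows in three calls.

```bash
python3 -m handwheel '{"delta_pos": [[-0.0425,0.040,0],[-0.085,0.080,0],[-0.1275,0.120,0],[-0.170,0.160,0],[-0.2125,0.200,0]], "turn": [0,0,0,0,0]}' 1
python3 -m handwheel '{"delta_pos": [[-0.0425,0.040,0],[-0.085,0.080,0],[-0.1275,0.120,0],[-0.170,0.160,0],[-0.2125,0.200,0]], "turn": [0,0,0,0,0]}'
```

```text
clock: 0.72
tcp_pos: [0.3205, 0.3573, 0.3026]
tcp_rot: [0.0, 0.804, 0.594, -0.0]
ft_force: [1.4, 0.4, 0.6]
finger_gap: 0.0881
clock: 1.35
tcp_pos: [0.4489, 0.0955, 0.3027]
tcp_rot: [-0.0, 0.804, 0.594, 0.0]
ft_force: [0.6, 0.6, -0.4]
finger_gap: 0.0881
```

```bash
python3 -m handwheel '{"delta_pos": [[-0.0425,0.040,0],[-0.085,0.080,0],[-0.1275,0.120,0],[-0.170,0.160,0],[-0.2125,0.200,0]], "turn": [0,-7,-14,-20,-26.5]}'
python3 -m handwheel '{"delta_pos": [[0,0,0],[0,0,0]], "turn": [0,0]}'
cat >> h.py <<'E'
from scipy.spatial.transform import Rotation
O=np.array([0.5763,-0.1645]); YAW=np.radians(9.35)
def rel(x,y,z):
    "tool-axis shift to bring TCP to stand (x,y,z)"
    s=readout.sense(); q=s["tcp_rot"]; R=Rotation.from_quat(np.r_[q[1:],q[0]]).as_matrix()
    c,n=np.cos(YAW),np.sin(YAW); w=np.r_[O+[c*x-n*y,n*x+c*y],z]
    print("tcp stand",toS(O,YAW,s["tcp_pos"]).round(4),s["tcp_pos"][2].round(4),"jaw ang",np.degrees(np.arctan2(R[1,0],R[0,0])).round(2),"target",np.degrees(YAW)+90, "shift",(R.T@(w-s["tcp_pos"])).round(4),"F",s["ft_force"].round(1),"gap",s["finger_gap"].round(4))
E
python3 -c "
from h import *
rel(0,0,.113)"
```

```text
clock: 1.98
tcp_pos: [0.5776, -0.1662, 0.3024]
tcp_rot: [-0.0, 0.645, 0.764, 0.0]
ft_force: [0.5, 0.8, 0.6]
finger_gap: 0.0881
clock: 2.22
tcp_pos: [0.5767, -0.1639, 0.3021]
tcp_rot: [-0.001, 0.647, 0.762, -0.0]
ft_force: [0.1, 0.5, -0.4]
finger_gap: 0.088Traceback (most recent call last):
  File "<string>", line 3, in <module>
    rel(0,0,.113)
    ~~~^^^^^^^^^^
  File "h.py", line 36, in rel
    print("tcp stand",toS(O,YAW,s["tcp_pos"]).round(4),s["tcp_pos"][2].round(4),"jaw ang",np.degrees(np.arctan2(R[1,0],R[0,0])).round(2),"target",np.degrees(YAW)+90, "shift",(R.T@(w-s["tcp_pos"])).round(4),"F",s["ft_force"].round(1),"gap",s["finger_gap"].round(4))
                                                                                                                                                                                                                                               ^^^^^^^^^^^^^^^^^^^^^
AttributeError: 'float' object has no attribute 'round'
```

```bash
sed -i 's/s\["finger_gap"\].round(4)/round(s["finger_gap"],4)/' h.py
python3 -m handwheel '{"delta_pos": [[0,0,0.05],[0,0,0.10],[0,0,0.14],[0,0,0.17],[0,0,0.188]], "turn": [0,0,0,0,0]}'
python3 -m handwheel '{"delta_pos": [[0,0,0],[0,0,0]], "turn": [0,0]}'
python3 - <<'E'
from h import *
rel(0,0,.113)
snap("side","s1",(215,80,440,245),2.5)
E
```

```text
clock: 2.85
tcp_pos: [0.5764, -0.1623, 0.1133]
tcp_rot: [-0.001, 0.646, 0.763, -0.0]
ft_force: [-0.1, -0.5, 1.0]
finger_gap: 0.088
clock: 3.1
tcp_pos: [0.5779, -0.1645, 0.116]
tcp_rot: [0.001, 0.647, 0.763, 0.0]
ft_force: [-0.5, -0.5, -0.4]
finger_gap: 0.0876
tcp stand [ 0.0016 -0.0003] 0.116 jaw ang 99.4 target 99.35 shift [ 0.0003 -0.0016  0.003 ] F [-0.5 -0.5 -0.4] gap 0.0876
```

View pics/s1.png

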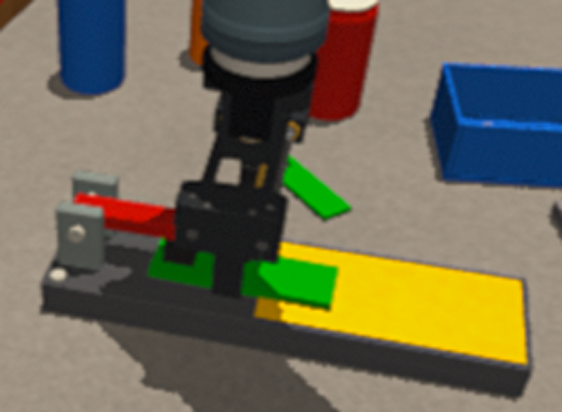

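The fingers straddle the handle, with the near finger at about (228,270) in the crop. Close on it.

```bash
python3 -m handwheel '{"delta_pos": [[0,0,0],[0,0,0],[0,0,0],[0,0,0],[0,0,0]], "turn": [0,0,0,0,0]}' 0; python3 -m handwheel '{"delta_pos": [[0,0,0],[0,0,0]], "turn": [0,0]}'
```

```text
clock: 3.78
tcp_pos: [0.577, -0.1645, 0.1147]
tcp_rot: [-0.0, 0.647, 0.763, 0.0]
ft_force: [-0.9, 11.5, 1.3]
finger_gap: 0.0403
clock: 4.03
tcp_pos: [0.577, -0.1641, 0.1146]
tcp_rot: [-0.0, 0.647, 0.763, 0.0]
ft_force: [-0.6, 2.2, 1.9]
finger_gap: 0.0397
```

```bash
python3 -m handwheel '{"delta_pos": [[0,0.0005,-0.0105],[0,0.0018,-0.0208],[0,0.0041,-0.0311],[0,0.0072,-0.0410],[0,0.0112,-0.0507]], "turn": [0,0,0,0,0]}'
python3 -c "
from h import *
rel(.0112,0,.1645)"
```

```text
clock: 4.65
tcp_pos: [0.5869, -0.1626, 0.1656]
tcp_rot: [-0.002, 0.647, 0.763, -0.001]
ft_force: [-3.7, 2.1, -6.0]
finger_gap: 0.04
tcp stand [0.0108 0.0002] 0.1656 jaw ang 99.37 target 99.35 shift [-0.0002  0.0004  0.0011] F [-3.7  2.1 -6. ] gap 0.04
```

```bash
python3 -m handwheel '{"delta_pos": [[0,0.0049,-0.0093],[0,0.0105,-0.0181],[0,0.0169,-0.0264],[0,0.0239,-0.0342],[0,0.0317,-0.0412]], "turn": [0,0,0,0,0]}'
python3 -m handwheel '{"delta_pos": [[0,0.0083,-0.0064],[0,0.0171,-0.0120],[0,0.0264,-0.0169],[0,0.0361,-0.0209],[0,0.0460,-0.0240]], "turn": [0,0,0,0,0]}'
python3 - <<'E'
from h import *
rel(.089,0,.2295)
snap("side","s2",(190,60,440,245),2.5)
E
```

```text
clock: 5.28
tcp_pos: [0.6177, -0.1575, 0.2068]
tcp_rot: [-0.002, 0.647, 0.762, -0.001]
ft_force: [-6.7, 1.6, -3.7]
finger_gap: 0.0394
clock: 5.9
tcp_pos: [0.6638, -0.1499, 0.2314]
tcp_rot: [-0.002, 0.647, 0.762, -0.001]
ft_force: [-6.9, 2.8, -2.6]
finger_gap: 0.0399
tcp stand [0.0887 0.0002] 0.2314 jaw ang 99.37 target 99.35 shift [-0.0002  0.0003  0.0019] F [-6.9  2.8 -2.6] gap 0.0399
```

View pics/s2.png

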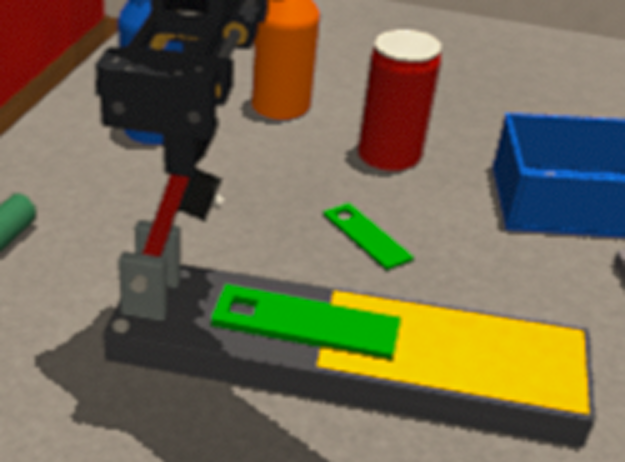

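The bar stands at about 75°, the black pin block is clear at (200,193) in the crop, and the plate lies free with its hole in view. Release, lift straight up, and measure the plate.

```bash
python3 -m handwheel '{"delta_pos": [[0,0,0],[0,0,0],[0,0,0],[0,0,0]], "turn": [0,0,0,0]}' 1
python3 -m handwheel '{"delta_pos": [[0,0,-0.02],[0,0,-0.05],[0,-0.04,-0.08],[0,-0.09,-0.08],[0,-0.14,-0.08]], "turn": [0,0,0,0,0]}'
python3 - <<'E'
from h import *
im=cv2.imread("pics/s2_raw.png")[:,:,::-1].copy()
m=big(mask(im,"g",(260,165,360,210)))
W=back("side",pts(m),.038); S=toS(O,YAW,W)*1000
print("side plate",cv2.minAreaRect(S.astype(np.float32)))
rel(-.05,.003,.096)
t=snap("top","t1"); snap("side","s3")
# visible plate -x end in top
h=big(mask(t,"g",(250,150,345,320))); S=toS(O,YAW,back("top",pts(h),.038))*1000
print("top",S.min(0),S.max(0),cv2.minAreaRect(S.astype(np.float32)))
E
```

```text
clock: 6.45
tcp_pos: [0.665, -0.1504, 0.2309]
tcp_rot: [0.0, 0.647, 0.763, 0.0]
ft_force: [-0.7, -0.7, 0.2]
finger_gap: 0.0776
clock: 7.08
tcp_pos: [0.5257, -0.1736, 0.3125]
tcp_rot: [0.001, 0.647, 0.763, 0.001]
ft_force: [0.4, -1.1, 0.2]
finger_gap: 0.0882
side plate ((-4.0660552978515625, 2.7696895599365234), (51.41600799560547, 137.6219482421875), 87.79435729980469)
tcp stand [-0.0514 -0.0008] 0.3125 jaw ang 99.37 target 99.35 shift [0.004  0.0008 0.2165] F [ 0.4 -1.1  0.2] gap 0.0882
top [-20.37893199 -16.99307122] [32.61461785 23.54301234] ((5.671009063720703, 3.2118873596191406), (40.80979537963867, 52.46669387817383), 87.49553680419922)
```

```bash
python3 -m handwheel '{"delta_pos": [[0.005,0,0.05],[0.005,0,0.10],[0.005,0,0.15],[0.005,0,0.185],[0.005,0,0.20]], "turn": [2,2,2,2,2]}'
python3 -m handwheel '{"delta_pos": [[0,0,0.008],[0,0,0.0135],[0,0,0.0135]], "turn": [0,0,0]}'
python3 - <<'E'
from h import *
rel(-.05,.0045,.096)
snap("side","s4",(215,80,440,245),2.5)
E
```

```text
clock: 7.8
tcp_pos: [0.5262, -0.1679, 0.1097]
tcp_rot: [-0.0, 0.66, 0.751, -0.0]
ft_force: [0.1, 0.3, -0.1]
finger_gap: 0.0884
clock: 8.18
tcp_pos: [0.5264, -0.1682, 0.0978]
tcp_rot: [0.0, 0.66, 0.751, 0.0]
ft_force: [-0.8, 0.8, 0.2]
finger_gap: 0.0882
tcp stand [-0.0498  0.0045] 0.0978 jaw ang 97.38 target 99.35 shift [ 0.     -0.0002  0.0018] F [-0.8  0.8  0.2] gap 0.0882
```

View pics/s4.png

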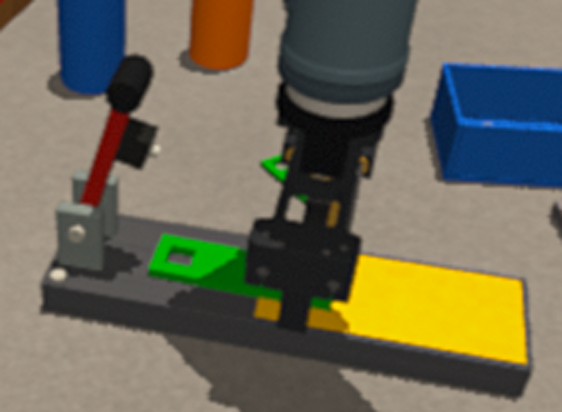

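The bar stands by itself and the fingers straddle the plate's near end at about (295,310). Lower 1 mm and close.

```bash
python3 -m handwheel '{"delta_pos": [[0,0,0.001],[0,0,0.001],[0,0,0.001],[0,0,0.001],[0,0,0.001]], "turn": [0,0,0,0,0]}' 0
python3 -m handwheel '{"delta_pos": [[0,0,0],[0,0,0]], "turn": [0,0]}'
```

```text
clock: 8.85
tcp_pos: [0.5259, -0.1681, 0.0961]
tcp_rot: [0.0, 0.66, 0.751, -0.0]
ft_force: [-0.2, 0.1, 0.7]
finger_gap: 0.0435
clock: 9.1
tcp_pos: [0.5259, -0.1681, 0.0962]
tcp_rot: [0.0, 0.66, 0.751, 0.0]
ft_force: [-0.7, -0.1, -0.1]
finger_gap: 0.0435
```

```bash
python3 -m handwheel '{"delta_pos": [[-0.0005,-0.006,0],[-0.0013,-0.018,0],[-0.0022,-0.030,0],[-0.003,-0.043,0],[-0.0039,-0.056,0]], "turn": [0,0,0,0,0]}'
python3 -m handwheel '{"delta_pos": [[-0.0009,-0.013,0],[-0.0018,-0.026,0],[-0.0027,-0.040,0],[-0.0034,-0.050,0],[-0.0036,-0.055,0]], "turn": [-0.5,-1,-1.5,-2,-2.2]}'
python3 -m handwheel '{"delta_pos": [[0,0,0],[0,0,0]], "turn": [0,0]}'
python3 - <<'E'
from h import *
rel(-.161,.001,.096)
t=snap("side","s5",(190,60,440,245),2.5)
E
```

```text
clock: 9.72
tcp_pos: [0.4697, -0.1794, 0.0961]
tcp_rot: [-0.0, 0.66, 0.751, -0.0]
ft_force: [0.1, -0.8, -0.2]
finger_gap: 0.0432
clock: 10.35
tcp_pos: [0.4161, -0.19, 0.0961]
tcp_rot: [-0.0, 0.646, 0.764, -0.0]
ft_force: [1.1, 1.1, -1.1]
finger_gap: 0.0434
clock: 10.6
tcp_pos: [0.4168, -0.1897, 0.0961]
tcp_rot: [-0.0, 0.646, 0.764, -0.0]
ft_force: [-2.1, -0.1, 2.0]
finger_gap: 0.0436
tcp stand [-0.1614  0.001 ] 0.0961 jaw ang 99.59 target 99.35 shift [-0.      0.0004  0.0001] F [-2.1 -0.1  2. ] gap 0.0436
```

View pics/s5.png

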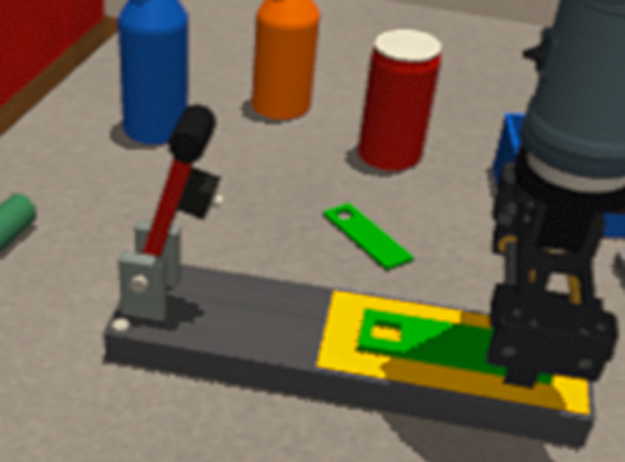

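The plate followed and now lies on the yellow; its hole end at (385,330) is about 25 mm inside the boundary. Release, lift and check.

```bash
python3 -m handwheel '{"delta_pos": [[0,0,0],[0,0,0],[0,0,0],[0,0,0],[0,0,0]], "turn": [0,0,0,0,0]}' 1
python3 -m handwheel '{"delta_pos": [[0,0,-0.02],[0,0,-0.05],[0,0,-0.10],[0,0,-0.15],[0,0,-0.20]], "turn": [0,0,0,0,0]}'
python3 -m handwheel '{"delta_pos": [[0.04,0.02,0],[0.09,0.04,0],[0.14,0.04,0],[0.19,0.04,0],[0.24,0.04,0]], "turn": [0,0,0,0,0]}'
python3 -m handwheel '{"delta_pos": [[0,0,0],[0,0,0],[0,0,0]], "turn": [0,0,0]}'
python3 - <<'E'
from h import *
t=snap("top","t6",s=1.5); s=snap("side","s6")
for n,i,b in(("top",t,(255,215,345,320)),("side",s,(320,160,440,245))):
    m=big(mask(i,"g",b)); S=toS(O,YAW,back(n,pts(m),.038))*1000
    print(n,cv2.minAreaRect(S.astype(np.float32)),S.min(0).round(),S.max(0).round())
E
```

```text
clock: 11.28
tcp_pos: [0.4168, -0.1898, 0.0961]
tcp_rot: [0.0, 0.646, 0.764, 0.0]
ft_force: [-0.4, -0.2, 0.3]
finger_gap: 0.0881
clock: 11.9
tcp_pos: [0.4165, -0.1897, 0.2978]
tcp_rot: [0.0, 0.646, 0.764, 0.0]
ft_force: [0.4, 0.2, 0.4]
finger_gap: 0.088
clock: 12.52
tcp_pos: [0.4157, 0.055, 0.2962]
tcp_rot: [0.0, 0.646, 0.764, 0.0]
ft_force: [0.8, -0.3, 0.8]
finger_gap: 0.0883
clock: 12.9
tcp_pos: [0.4164, 0.0522, 0.2961]
tcp_rot: [0.0, 0.646, 0.763, -0.0]
ft_force: [0.5, 0.2, -0.5]
finger_gap: 0.0879
top ((-81.09529876708984, -12.594856262207031), (0.0, 0.0), 0.0) [-81. -13.] [-81. -13.]
side ((-90.74962615966797, 1.432382583618164), (45.92866134643555, 84.84905242919922), 89.62911224365234) [-133.  -22.] [-48.  24.]
```

View pics/t6.png

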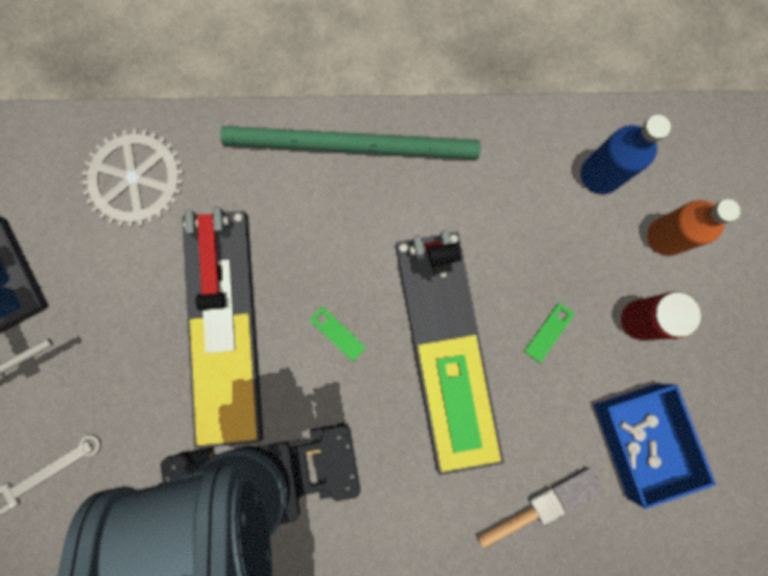

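View pics/s6.png

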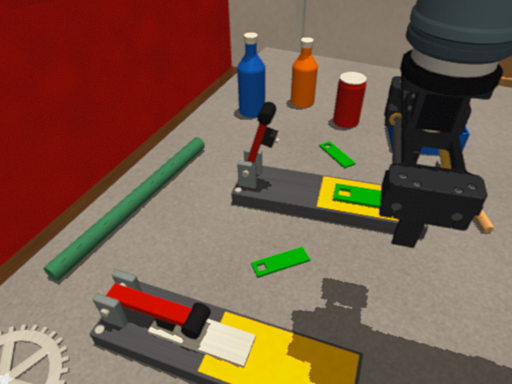

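The top view shows the whole plate on yellow and straight at (459,404), with yellow all round it. The green bar is upright at (440,255) and the plain clamp is unchanged at (210,300). The robot touches nothing.

```bash
python3 -c "
from h import *
print(job.job_done())"
```

```text
the job is handed in; nothing more can be done
None
```

The job is done and handed in: the green clamp's bar is up and the green plate lies on the yellow part of its bed.

- **What I did:** I gripped the bar's black handle, swung it up to about 75° and let go. I then gripped the jutting end of the plate, slid it flat about 111 mm towards the robot, turned it about 2° to straighten it, released it and backed off. This took about 13 s of the 48 s, and the highest wrist force I read was about 12 N.
- **Last checks:** The final top view shows the plate wholly inside the yellow area and straight. In the views after I let go, the bar is still standing up. The plain clamp and the loose green plates look unmoved, and the arm is well clear.
- **Checks that failed or disagreed:**
    - My numeric check of the plate in the last top image failed, because the colour mask matched only one pixel. I judged that view by eye.
    - The side camera saw only part of the plate past the gripper. That part read as about 0.4° off straight, with its far end 28 mm inside the yellow edge.
    - The first fit of the stand was also wrong, and I corrected it before moving.

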